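Lock the spice carousel with its pin before the cart is rolled away

ROBOT

A 7-joint arm with a two-finger parallel gripper is mounted at the origin on the work surface. World frame = base frame: x ahead of the robot, y to its left, z up, the work surface at z = 0. Lengths are in m, angles in rad, forces in N, time in s.
With the tool pointing down it reaches from about 0.375 to 0.925 m from the base axis. Payload 3.1 kg.
Tool frame: the origin (TCP) lies between the finger pads; the fingertips stand 22 mm ahead of it and the grasp point (between the pads) lies 3 mm ahead of it; z points along the fingers, y is the line along which they close (so a half turn about z gives the same grasp; the last joint's range is limited). The gripper opens to 85 mm and grips with 20 to 120 N. Pads are 22 mm wide; open, the fingers measure 114 mm over their backs; the gripper's body (76 mm by 85 mm) begins 54 mm behind the grasp point. The pads swing forward as they close: fully open they stand 13 mm farther back than shut.
Start: joints at [-1.301, 0.383, 0.044, 1.598, -0.018, 1.161, -0.05], TCP at [0.234, 0.607, 0.253] pointing down, gripper open.
Joint ranges: [-2.61, 2.61], [-0.41, 2.15], [-1.48, 1.57], [0, 2.5], [-1.57, 4.71], [0.05, 1.97], [-2.85, 2.85]. Speed limits (rad/s): [2.79, 2.79, 3.14, 3.14, 3.14, 3.14, 3.14].

INTERFACE

Orientations are given as a unit quaternion [w, x, y, z].
In Python, from cell import monitor, grab_frame, get_calibration, order gives the robot as it stands. The module is installed in compiled form; this text tells all that it offers.
- The arm moves only by the tool apply_moves, never from a script. Its argument "rows" is text: rows parted by semicolons, each of 5 numbers parted by spaces: the gripper's target within -1 to 1 (fully open at 1, half-way at 0, shut at -1), then the shift along the tool's x, y, z in mm, then the turn about the tool's z in degrees. In form: hand x y z spin; .... A call has 1 to 12 rows; each row shifts and turns the commanded pose from where the row before left it, along the tool's axes as they then stand; what a row does not reach is not made up. A row lasts 1/12 s, in which the tool goes at most 41.7 mm and 7.16 degrees, less where a joint would pass 70% of its speed; a pose out of reach is approached as far as the arm can. A call is refused whole if a number of a shift passes 41.7 or a number of a turn 7.16, either way. A call with a gripper value outside its range is refused whole. The fingers move at their own pace and stop on an object; "grip_force" is the grip in N (left out, the last holds). Time passes only in rows, so rows that do not move let the fingers close. It gives the time, the measured TCP pose, the force, the opening and the grip force at its end, in the units of the state.
- monitor.state(): the state, without advancing time (a new reading comes with each control period).
- grab_frame(name): name is "side" or "top" or "wrist"; returns the picture (480x640x3 uint8, red, green, blue); there is no depth.
- get_calibration(name): a dict with "vfov" (degrees; the focal length in pixels is half the picture's height over the tangent of half this angle, whatever the lens; pixels are square), "cx", "cy" (the principal point, pixels), "world_from_camera" (4x4, takes a point from camera to world coordinates). Camera axes: x right, y up, looking along -z (the intrinsics and any distortion apply to the point x, -y, -z); pixel columns grow to the right and rows downward; lengths in m; the calibration is good to about 2 mm. A picture is of the moment at which its call begins: read the wrist's pose just before it. get_calibration takes no time and is no camera call; for the wrist camera it gives the pose at the moment of the call.
- order.job_done(): hands the job in; it is judged then, once.
The state is a dict: "time": time; "joints": joint angles; "qd": joint speeds; "tau": joint torques, N m; "position": TCP position; "eef_rot": TCP orientation; "contact_force": force on the tool from outside, world axes, zero at the start; "moment": the same for the moment, N m; "grip_width": finger opening in m; "grasp_force": force on a finger pad.
Only numpy, scipy, OpenCV 4.12 (cv2) and the standard library are available. Lean on these libraries where they do the work, as an engineer would, in place of code of your own. Each camera call takes 0.05 s, during which the arm holds its last target. There are 200 camera calls.

TASK

The cart is about to be rolled away from the stove, so lock the spice carousel: turn it until the blue tab lies between the two ears of the orange yoke, then take the red-handled pin from its wooden stand and pass it down through the upper ear, the tab's eye and the lower ear until its collar sits fully home on the yoke, and let go. The yoke is plastic and never sits quite where it should, so feel the pin in gently without forcing it, and leave the loose jar, the bowl and the tongs where they are.

Things in the scene. Friction and masses are not known exactly. Their poses are not given: they have to be found in the camera images.
- rack: Plastic spice rack fixed to the cart. Grey base, 176 mm across, 12 mm high; origin at its underside's centre on the carousel's axis, z up. The yoke stands on its -y side. The carousel is a white disc, 184 mm across, at height 41 to 49 mm, with three clipped-in jars (fixed, tops 94 mm high, centred 58 mm from the axis).
- carousel (a joint): Angle of the carousel about the rack's vertical axis (rad, positive counter-clockwise from above). At 0 the tab points along the rack's -y axis, its eye under yoke_mark. Starts negative, tab clear of the yoke; end stops at -1.5 and +0.08. Friction about 0.12 N m, no spring: it stays where left.
- knob_grip (a point): Point on the carousel's axis at mid-height of its black bar knob, 118 mm above the cart. The bar is 14 mm thick, 48 mm long and 26 mm high (105 to 131 mm); its length is this frame's y axis (the line to the tab), its thickness the x axis. z up.
- eye (a point): Centre of the eye in the carousel's blue tab, 45 mm above the cart, 125 mm from the axis; y axis along the radius, z up. The tab is 32 mm wide, 8 mm thick, and reaches 148 mm from the axis. The eye is a through slot 17 mm across and 34 mm along the radius. A tapered nose entering it off-centre drags the carousel round, against 1 to 2 N.
- yoke_mark (a point): Nominal hole centre on the top face of the yoke's upper ear, 60 mm above the cart, 125 mm from the carousel's axis on the rack's -y side; the rack's axes. The yoke is screwed on through slots: its real holes lie up to 3 mm off this point in rack x and up to 8 mm in rack y, differently each time. It does not budge.
- pin: Loose locking pin, about 60 g, upright in its stand. Origin on its axis at the collar's underside, z up to the handle. Below: steel shank, 10 mm diameter, 42 mm long in all, its last 4 mm tapering to a flat nose of 8 mm diameter. Collar: 23 mm diameter, 5 mm thick. Above it a red square handle, 16 by 16 mm, 5 to 39 mm above the origin, sides along x and y.
- pin_tip (a point): Centre of the pin's nose, 42 mm below the pin's origin.
- stand: Dark wooden block 52 by 52 by 52 mm, fixed to the cart; origin at the centre of its underside. A loose 14 mm hole, 47 mm deep in its top, parks the pin; the collar rests on the block's top.
- jar: Loose small glass jar with dark lid, 41 mm diameter, 57 mm high; origin at the centre of its underside. Leave it alone.
- bowl: Loose blue ceramic pinch bowl, 76 mm across the rim, 34 mm high; origin at the centre of its underside. Leave it alone.
- tongs: Loose kitchen tongs, steel with red silicone tips, lying flat: about 180 mm long (its x axis), 55 mm wide, 18 mm high; origin on the cart at mid-length. Leave it alone.
- yoke_base (a point): Point on the rack's base right below yoke_mark, 10 mm above the cart. The orange yoke over it has two level ears, 48 by 36 mm, 8 mm thick: upper at height 52 to 60 mm, lower at 30 to 38 mm, joined by a web on the rack's +x side, open to -x. Each ear has a vertical through hole of 12 mm diameter, slightly chamfered, one right above the other.
Things that resemble listed ones, but are neither listed nor needed, are in the scene too. What is shaped like the pin but green is not meant.

How it is judged:
On the way, in this order (a step that is already met when the one before it is completed fails the run):
1. the carousel is turned until its tab lies between the yoke's ears (within 0.07 rad of 0), the pin not yet in the yoke (value of joint carousel between -0.07 and 0.07 rad and not (horizontal distance between pin_tip and yoke_mark below 0.016 m and z of pin_tip in the frame of yoke_mark below -0.004 m)), for 0.2 s.
2. the pin's nose has passed through the upper ear and the eye into the lower ear (horizontal distance between pin_tip and yoke_mark below 0.012 m and z of pin_tip in the frame of yoke_mark below -0.03 m and value of joint carousel between -0.07 and 0.07 rad), for 0.1 s.
At the end, for the whole second after the job is handed in: The pin is released and at rest, upright within 0.1 rad, its collar seated on the upper ear (origin within 3 mm of the ear's top face in height and within 12 mm of yoke_mark sideways), its shank through upper ear, eye and lower ear, and the carousel within 0.07 rad of 0 (z of pin in the frame of yoke_mark between -0.003 and 0.003 m and horizontal distance between pin and yoke_mark below 0.012 m and angle between pin's own z axis and vertical below 0.1 rad and value of joint carousel between -0.07 and 0.07 rad and linear speed of pin below 0.02 m/s); the robot touches nothing.
It fails at once if the pin is forced: more than 30 N between the pin and the rack (yoke and tab included) (contact force between pin and rack above 30 N).
It fails at once if the loose jar is shifted by more than 20 mm (distance of jar from where it was at the start of the episode above 0.02 m).
It fails at once if the bowl is shifted by more than 20 mm (distance of bowl from where it was at the start of the episode above 0.02 m).
It fails at once if the tongs are shifted by more than 20 mm (distance of tongs from where it was at the start of the episode above 0.02 m).
It also fails if it takes over 72 s, if anything falls off the work surface, if the arm or the gripper's body presses on something with over 40 N, if the wrist force passes 120 N, or if a joint passes its speed limit or range.

## Working session

There is one attempt and no reset: what is moved stays moved. The work goes in short steps, Python scripts to look and compute and a tool call to move; the robot and the scene stay as the last step left them, time stands still between calls to the robot, and variables do not carry over. Pictures are saved under pics/ and viewed, at most 10 in all, crops included, and the job is handed in when it is done.

Besides the shell and the picture viewer there is one more tool, called as name(argument=value, ...) on one line, values as JSON. apply_moves: Moves the arm, as the interface text tells. Its arguments: {"type":"object","properties":{"rows":{"type":"string"},"grip_force":{"type":"number"}},"required":["rows"]}

```bash
mkdir -p pics; cat > h.py <<'E'
import numpy as np,cv2
from cell import monitor,grab_frame,get_calibration,order
def save(n,im): cv2.imwrite('pics/'+n+'.png',im[:,:,::-1])
def ray(c,u,v):
    f=240/np.tan(np.radians(c['vfov'])/2);T=np.array(c['world_from_camera'])
    d=T[:3,:3]@np.array([(u-c['cx'])/f,-(v-c['cy'])/f,-1]);return T[:3,3],d
def onz(c,u,v,z):
    o,d=ray(c,u,v);return o+d*(z-o[2])/d[2]
def proj(c,p):
    f=240/np.tan(np.radians(c['vfov'])/2);T=np.array(c['world_from_camera'])
    q=T[:3,:3].T@(np.array(p)-T[:3,3]);return np.array([c['cx']-f*q[0]/q[2],c['cy']+f*q[1]/q[2]])
E
python3 - <<'E'
from h import *
print(monitor.state())
for n in('top','side'):
    im=grab_frame(n);save(n+'0',im);print(n,get_calibration(n))
print(get_calibration('wrist'))
E
```

```text
{'time': 0.0, 'joints': array([-1.30082662,  0.38384988,  0.04385789,  1.59958115, -0.01789221,
        1.16119494, -0.04989681]), 'qd': array([ 0.0009372 ,  0.0013156 , -0.00214267, -0.00022867,  0.0011626 ,
       -0.00013071,  0.00124269]), 'tau': array([-1.21592452e-04, -4.33455241e+01,  1.02446806e+00, -2.49521792e+01,
        1.05945588e-02,  1.12546503e-02,  2.00061288e-05]), 'position': array([0.23339771, 0.60570111, 0.25187453]), 'eef_rot': array([-1.63040318e-04,  1.82818807e-01,  9.83145737e-01, -1.31016363e-03]), 'contact_force': array([-0.15557676,  0.09316248,  0.46495309]), 'moment': array([-0.06251181,  0.04805924,  0.05248713]), 'grasp_force': 0.0, 'grip_width': 0.08585712058576962}
top {'vfov': 44.26619441328122, 'cx': 316.47710775787914, 'cy': 241.0111834599833, 'world_from_camera': array([[ 2.48157214e-02,  9.72885243e-01, -2.29953222e-01,
         2.31224144e-01],
       [-9.99681560e-01,  2.52034082e-02, -1.25153821e-03,
        -2.66506793e-02],
       [ 4.57800185e-03,  2.29911054e-01,  9.73200878e-01,
         1.39832286e+00],
       [ 0.00000000e+00,  0.00000000e+00,  0.00000000e+00,
         1.00000000e+00]])}
side {'vfov': 44.17190530020267, 'cx': 324.68313670431615, 'cy': 231.8814096020031, 'world_from_camera': array([[ 9.36414682e-01,  2.34677593e-01, -2.60871558e-01,
         2.78480659e-01],
       [-3.50895146e-01,  6.25480636e-01, -6.96883469e-01,
        -7.25919517e-01],
       [-3.72826809e-04,  7.44110476e-01,  6.68056480e-01,
         7.87696770e-01],
       [ 0.00000000e+00,  0.00000000e+00,  0.00000000e+00,
         1.00000000e+00]])}
{'vfov': 62.43717886087536, 'cx': 312.1823246233066, 'cy': 239.78721801175726, 'world_from_camera': array([[ 0.36015016, -0.8914623 , -0.27493059,  0.16352191],
       [ 0.93288834,  0.34309518,  0.10956754,  0.63350527],
       [-0.00334797, -0.29594031,  0.95520057,  0.37211571],
       [ 0.        ,  0.        ,  0.        ,  1.        ]])}
```

View pics/top0.png

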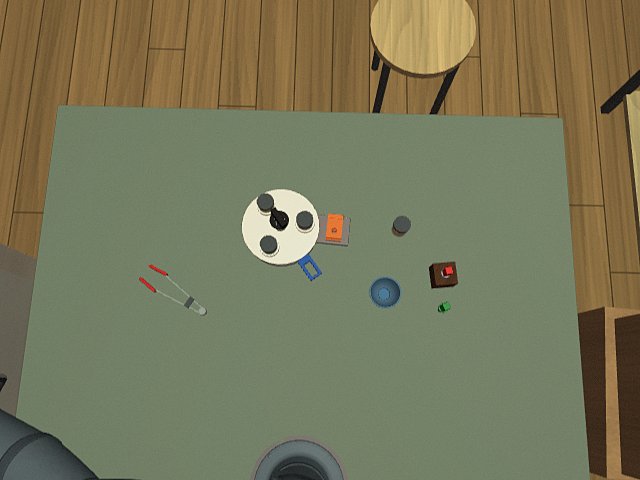

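View pics/side0.png

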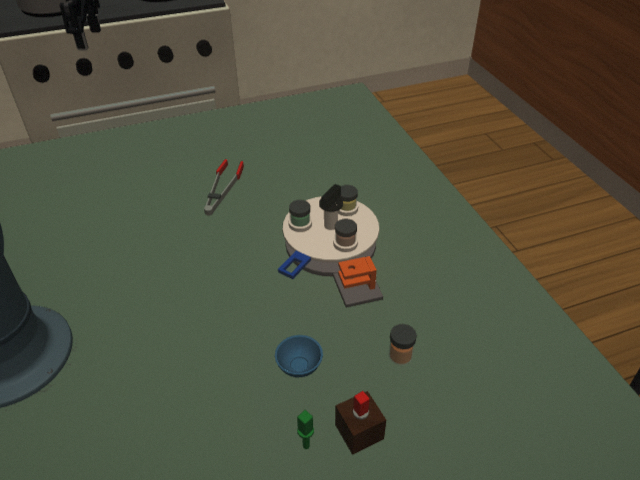

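The top view shows the carousel disc at (281,227) and the blue tab's eye at (311,267). The orange yoke is at (335,228). The red-handled pin stands in the dark wooden block at (448,271), and the green pin at (444,307) is a decoy. The jar is at (401,225), the bowl at (385,292) and the tongs at (172,290), all clear of the work. The side view agrees: red pin at (361,403) in the block, green one at (305,427) loose on the cart.

```bash
cat > m.py <<'E'
from h import *
im=cv2.imread('pics/top0.png');hsv=cv2.cvtColor(im,cv2.COLOR_BGR2HSV);c=get_calibration('top')
def blob(lo,hi,roi):
    m=cv2.inRange(hsv,lo,hi);k=np.zeros_like(m);x0,y0,x1,y1=roi;k[y0:y1,x0:x1]=m[y0:y1,x0:x1]
    C=max(cv2.findContours(k,cv2.RETR_EXTERNAL,cv2.CHAIN_APPROX_NONE)[0],key=cv2.contourArea);return C
def show(n,C,z):
    r=cv2.minAreaRect(C);p=onz(c,*r[0],z);print(n,np.round(r[0],1),np.round(p,4))
    b=np.array([onz(c,*q,z) for q in cv2.boxPoints(r)]);print('  sides',np.round(np.diff(b,axis=0)[:2,:2],4).tolist());return p
W=cv2.convexHull(blob((0,0,170),(50,70,255),(230,170,335,280)));e=cv2.fitEllipse(W)
a=onz(c,*e[0],.049);print('disc',e,a)
y=show('yoke',blob((3,150,100),(15,255,255),(320,200,350,250)),.06)
t=show('tab',blob((105,120,50),(125,255,255),(290,245,330,290)),.049)
p=show('pin',blob((0,180,120),(5,255,255),(430,255,465,290)),.091)
s=show('stand',blob((0,60,20),(14,255,110),(425,255,465,292)),.052)
k=show('knob',blob((0,0,0),(180,255,45),(268,203,292,235)),.131)
for n,(u,v) in dict(jar=(401,225),bowl=(385,292),green=(444,307)).items():print(n,onz(c,u,v,.03))
for n,q in dict(y=y,t=t).items():
    d=(q-a)[:2];print(n,np.hypot(*d),np.degrees(np.arctan2(d[1],d[0])))
E
python3 m.py; python3 - <<'E'
from h import *
im=cv2.imread('pics/top0.png');s=cv2.imread('pics/side0.png')
a=cv2.resize(im[190:290,235:355],(480,400));b=cv2.resize(s[370:470,270:410],(320,229))
b=cv2.copyMakeBorder(b,0,171,0,0,cv2.BORDER_CONSTANT);cv2.imwrite('pics/crop1.png',np.hstack([a,b]))
E
```

```text
disc ((280.1256103515625, 226.19607543945312), (74.9139175415039, 77.22213745117188), 77.16744995117188) [0.58378585 0.0618485  0.049     ]
yoke [334.  227.1] [ 0.5821 -0.0653  0.06  ]
  sides [[0.0633, -0.0048], [-0.0028, -0.0358]]
tab [309.2 266.8] [ 0.4881 -0.0095  0.049 ]
  sides [[0.0198, -0.026], [-0.0456, -0.0333]]
pin [448.6 270. ] [ 0.4808 -0.3242  0.091 ]
  sides [[0.004, -0.0144], [-0.0166, -0.0036]]
stand [442.9 274.6] [ 0.4771 -0.3195  0.052 ]
  sides [[0.0093, -0.0612], [-0.0557, -0.0052]]
knob [277.  218.7] [0.5794 0.064  0.131 ]
  sides [[0.036, -0.0171], [-0.0231, -0.0436]]
jar [ 0.59926051 -0.22668097  0.03      ]
bowl [ 0.4363157  -0.18797031  0.03      ]
green [ 0.40469989 -0.32503502  0.03      ]
y 0.12711882782237496 -90.75050270417611
t 0.11933593866080802 -143.29510093882865
```

View pics/crop1.png

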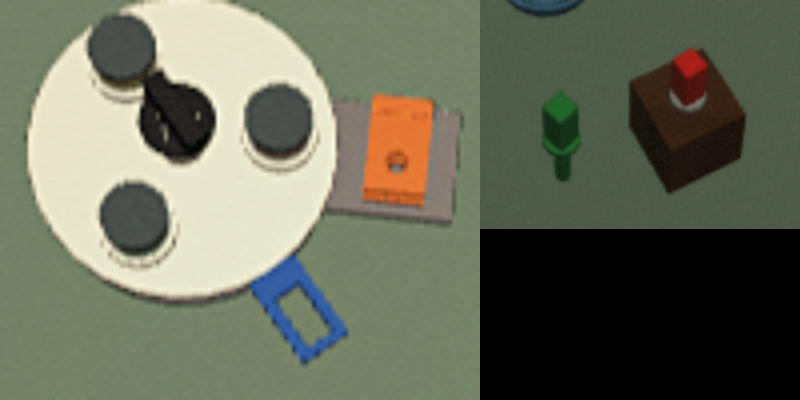

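Two pin-shaped things: red at top (448,270), standing in the wooden block, and green at (444,307), loose. The enlarged crop confirms that red in the block is the one meant. The crop also shows the rack yawed about -4.4°, the tab at world angle about -143° (carousel about -49°), and the yoke hole at about (334,230). Next I move above the knob.

apply_moves(rows="1 -33 -24 0 0;1 -33 -24 0 0;1 -33 -24 0 0;1 -33 -24 0 0;1 -33 -24 0 0;1 -33 -24 0 0;1 -33 -24 0 0;1 -33 -24 0 0;1 -33 -24 0 0;1 -33 -24 0 0;1 -33 -24 0 0;1 -33 -24 0 0")

```text
time: 1.1
position: [0.5, 0.1934, 0.253]
eef_rot: [-0.0, 0.183, 0.983, -0.0]
contact_force: [0.1, 0.5, 0.1]
grip_width: 0.0853
grasp_force: 0.0
```

apply_moves(rows="1 -33 -24 0 0;1 -33 -24 0 0;1 -30 -22 0 0;1 -30 -22 0 0;1 0 0 0 7;1 0 0 0 7;1 0 0 0 7;1 0 0 0 7;1 0 0 0 7;1 0 0 0 7;1 0 0 0 7;1 0 0 0 7")

```text
time: 2.1
position: [0.5836, 0.0643, 0.2526]
eef_rot: [-0.0, 0.625, 0.78, -0.001]
contact_force: [-0.1, -0.2, 0.4]
grip_width: 0.0853
grasp_force: 0.0
```

apply_moves(rows="1 0 0 0 7;1 0 0 0 7;1 0 0 0 7;1 0 0 0 7;1 0 0 0 7;1 0 0 0 7;1 0 0 0 7;1 0 0 0 7;1 0 0 0 7;1 0 0 0 3;0 0 0 0 0;0 0 0 0 0")

```text
time: 3.1
position: [0.5838, 0.0644, 0.2528]
eef_rot: [0.0, 0.948, 0.318, -0.001]
contact_force: [0.5, -0.2, -0.1]
grip_width: 0.0637
grasp_force: 0.0
```

```bash
cat >> h.py <<'E'
from scipy.spatial.transform import Rotation
def tool():
    s=monitor.state();q=s['eef_rot'];R=Rotation.from_quat([q[1],q[2],q[3],q[0]]).as_matrix()
    return s,R
def rep(target=None):
    s,R=tool();print('t%.2f'%s['time'],'pos',np.round(s['position'],4),'yang %.1f'%np.degrees(np.arctan2(R[1,1],R[0,1])),'F',np.round(s['contact_force'],1),'w%.4f'%s['grip_width'],'j7 %.2f'%s['joints'][6],'tilt %.3f'%R[2,2])
    if target is not None: print('to go mm',np.round(1000*R.T@(np.array(target)-s['position']),1))
E
python3 - <<'E'
from h import *
rep([.584,.062,.125])
im=grab_frame('wrist');save('w1',im);c=get_calibration('wrist')
np.save('w1c.npy',c)
print(proj(c,[.584,.062,.131]),proj(c,[.575,-.064,.06]))
E
```

```text
t3.10 pos [0.5838 0.0644 0.2528] yang -53.0 F [ 0.5 -0.2 -0.1] w0.0637 j7 -0.88 tilt -1.000
to go mm [ -1.2   2.1 127.8]
[315.14503166 243.03568729] [423.15715232 308.6249225 ]
```

View pics/w1.png

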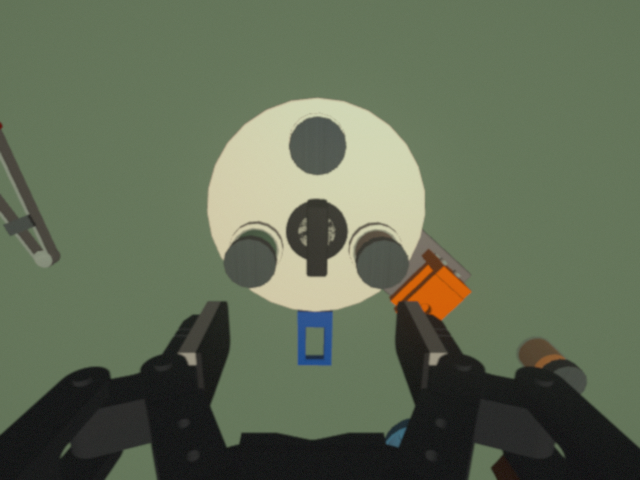

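The wrist view shows the bar knob upright in the image at (316,238) and the tab straight below it at (315,338), so the gripper is aligned with the bar. I descend and grip.

apply_moves(rows="0 -1 2 30 0;0 0 0 30 0;0 0 0 30 0;0 0 0 25 0;0 0 0 10 0;0 0 0 0 0;-1 0 0 0 0;-1 0 0 0 0;-1 0 0 0 0;-1 0 0 0 0;-1 0 0 0 0;-1 0 0 0 0", grip_force=40)

```text
time: 4.15
position: [0.5855, 0.062, 0.1293]
eef_rot: [0.0, 0.948, 0.317, 0.001]
contact_force: [-0.4, -0.3, 3.7]
grip_width: 0.0137
grasp_force: 41.6
```

apply_moves(rows="-1 0 0 0 -5;-1 0 0 0 -5;-1 0 0 0 -5;-1 0 0 0 -5;-1 0 0 0 -5;-1 0 0 0 -5;-1 0 0 0 -5;-1 0 0 0 -5;-1 0 0 0 -5;-1 0 0 0 -2;-1 0 0 0 0;-1 0 0 0 0")

```text
time: 5.15
position: [0.5845, 0.0625, 0.1292]
eef_rot: [-0.001, 0.743, 0.669, 0.0]
contact_force: [-2.2, -0.0, 5.8]
grip_width: 0.0132
grasp_force: 42.0
```

```bash
cat > a.py <<'E'
from h import *
import sys
rep()
n=sys.argv[1]
im=grab_frame('top');save(n,im)
b=cv2.resize(im[190:290,235:355],(720,600),interpolation=cv2.INTER_CUBIC);save(n+'c',b)
E
python3 a.py t1
```

```text
t5.15 pos [0.5845 0.0625 0.1292] yang -6.0 F [-2.2 -0.   5.8] w0.0132 j7 -0.05 tilt -1.000
```

apply_moves(rows="-1 0 0 0 -1;-1 0 0 0 -0.6;-1 0 0 0 0;-1 0 0 0 0;0 0 0 0 0;0 0 0 0 0;0 0 0 0 0;0 0 0 -20 0;0 0 0 -35 0;0 0 0 -35 0;0 0 0 -30 0;0 0 0 0 0")

```text
time: 6.2
position: [0.5892, 0.0621, 0.2555]
eef_rot: [0.003, 0.734, 0.679, 0.006]
contact_force: [1.0, -0.1, 0.1]
grip_width: 0.0426
grasp_force: 0.0
```

```bash
python3 - <<'E'
from h import *
rep()
im=grab_frame('wrist');c=get_calibration('wrist');save('w2',im);np.save('w2c.npy',c)
print(proj(c,[.5845,.0625,.131]),proj(c,[.575,-.063,.06]))
u,v=proj(c,[.577,-.05,.06]).astype(int);print(u,v)
b=im[max(v-90,0):v+90,max(u-120,0):u+120];print(b.shape)
save('w2c',cv2.resize(b,None,fx=3,fy=3,interpolation=cv2.INTER_CUBIC))
E
```

```text
t6.20 pos [0.5892 0.0621 0.2555] yang -4.5 F [ 1.  -0.1  0.1] w0.0426 j7 -0.10 tilt -1.000
[305.40213497 241.28788366] [307.2317892  350.82498659]
308 338
(180, 240, 3)
```

View pics/w2c.png

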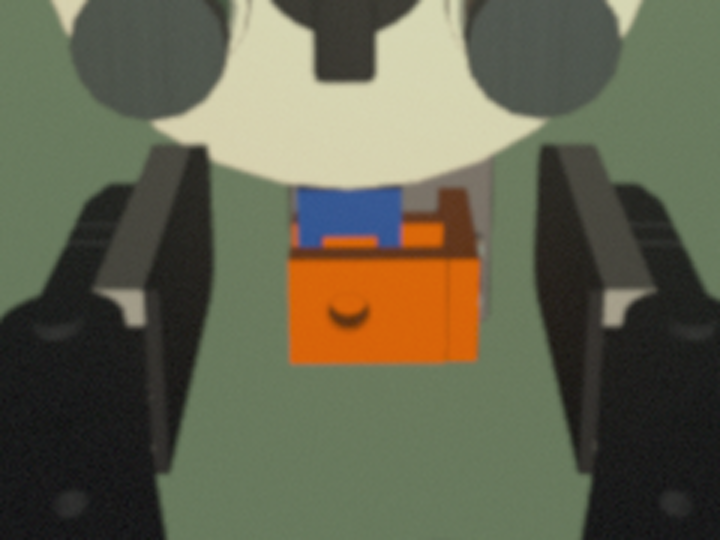

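The crop shows the blue tab inside the yoke, centred at x≈349, directly in line with the hole at (349,308), so the carousel is well placed. Next I go above the pin.

apply_moves(rows="1 -39 -8 0 0;1 -39 -8 0 0;1 -39 -8 0 0;1 -39 -8 0 0;1 -39 -8 0 0;1 -39 -8 0 0;1 -39 -8 0 0;1 -39 -8 0 0;1 -39 -8 0 0;1 -39 -8 0 0;1 0 0 0 0;1 0 0 0 0")

```text
time: 7.25
position: [0.4713, -0.3238, 0.247]
eef_rot: [-0.001, 0.737, 0.676, -0.001]
contact_force: [0.5, 1.7, 0.2]
grip_width: 0.0851
grasp_force: 0.0
```

```bash
python3 - <<'E'
from h import *
c2=np.load('w2c.npy',allow_pickle=True).item()
print('hole w2',onz(c2,304.3,350.7,.06),'tab',onz(c2,188+349/3,248+215/3,.049))
ct=get_calibration('top');print('hole top',onz(ct,334.25,230.25,.06))
rep([.481,-.324,.10])
im=grab_frame('wrist');c=get_calibration('wrist');save('w3',im);np.save('w3c.npy',c)
print(proj(c,[.481,-.324,.091]))
hsv=cv2.cvtColor(im,cv2.COLOR_RGB2HSV);m=cv2.inRange(hsv,(0,180,60),(5,255,255))
C=max(cv2.findContours(m,cv2.RETR_EXTERNAL,cv2.CHAIN_APPROX_NONE)[0],key=cv2.contourArea);r=cv2.minAreaRect(C)
print(r,onz(c,*r[0],.091))
u,v=map(int,r[0]);save('w3c',cv2.resize(im[v-60:v+60,u-80:u+80],None,fx=4,fy=4,interpolation=cv2.INTER_CUBIC));print(u,v)
E
```

```text
hole w2 [ 0.57236962 -0.06264785  0.06      ] tab [ 0.57442853 -0.03740858  0.049     ]
hole top [ 0.57440466 -0.06587912  0.06      ]
t7.25 pos [ 0.4713 -0.3238  0.247 ] yang -4.9 F [0.5 1.7 0.2] w0.0851 j7 0.64 tilt -1.000
to go mm [  0.7  10.2 146.9]
[323.6509123  230.12846612]
((324.6499938964844, 223.45001220703125), (27.82804298400879, 21.819717407226562), 71.56504821777344) [ 0.48208389 -0.31907389  0.091     ]
324 223
```

View pics/w3c.png

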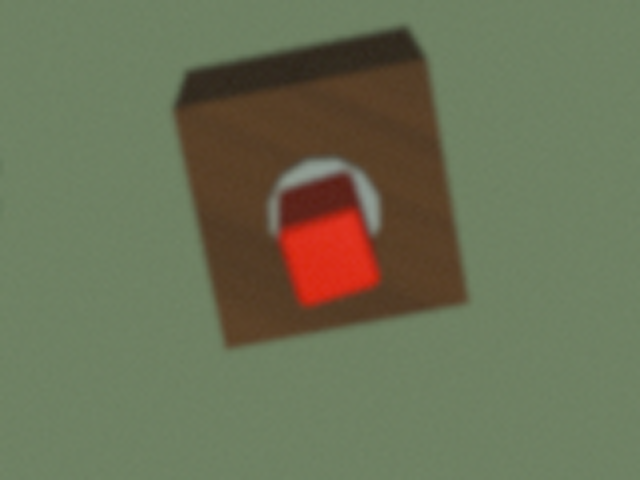

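The crop shows the red handle's top at crop (332,256), turned about 17° in the picture. It stands in the block with its collar visible.

```bash
python3 - <<'E'
from h import *
c=np.load('w3c.npy',allow_pickle=True).item()
P=lambda x,y,z=.091:onz(c,244+x/4,163+y/4,z)
t=P(332,256);print('top',t,'collar',P(325,213,.057))
a=P(357,207)-P(283,232);b=P(303,305)-P(283,233)
print(np.degrees(np.arctan2(a[1],a[0])),np.degrees(np.arctan2(b[1],b[0])),np.linalg.norm(a),np.linalg.norm(b))
rep([t[0],t[1],.086])
E
```

```text
top [ 0.48358301 -0.32185497  0.091     ] collar [ 0.4832759  -0.32219765  0.057     ]
14.563857149047374 -79.52589733141136 0.014011183453428272 0.014030301136708487
t7.30 pos [ 0.473  -0.321   0.2468] yang -4.7 F [-0.2  0.3 -0.9] w0.0850 j7 0.64 tilt -1.000
to go mm [ -0.2  11.1 160.7]
```

apply_moves(rows="1 0 10 20 0;1 0 0 30 -6;1 0 0 30 -6;1 0 0 20 -5;1 0 0 0 0;1 0 0 0 0")

```text
time: 7.8
position: [0.4842, -0.3184, 0.1465]
eef_rot: [-0.002, 0.625, 0.78, -0.0]
contact_force: [0.8, 0.6, 1.0]
grip_width: 0.0855
grasp_force: 0.0
```

```bash
python3 - <<'E'
from h import *
rep([.4835,-.322,.086])
im=grab_frame('wrist');c=get_calibration('wrist')
hsv=cv2.cvtColor(im,cv2.COLOR_RGB2HSV);m=cv2.inRange(hsv,(0,180,150),(5,255,255))
C=max(cv2.findContours(m,cv2.RETR_EXTERNAL,cv2.CHAIN_APPROX_NONE)[0],key=cv2.contourArea);r=cv2.minAreaRect(C)
print(r,onz(c,*r[0],.091))
E
```

```text
t7.80 pos [ 0.4842 -0.3184  0.1465] yang 12.6 F [0.8 0.6 1. ] w0.0855 j7 0.99 tilt -1.000
to go mm [-3.6 -1.3 60.5]
((302.0, 292.5), (27.0, 30.0), 90.0) [ 0.48213067 -0.32696701  0.091     ]
```

apply_moves(rows="1 -5 -1 20 0;1 0 0 20 0;1 0 0 15 0;1 0 0 5 0;1 0 0 0 0;-1 0 0 0 0;-1 0 0 0 0;-1 0 0 0 0;-1 0 0 0 0;-1 0 0 0 0;-1 0 0 0 0;-1 0 0 0 0", grip_force=40)

```text
time: 8.85
position: [0.4841, -0.3268, 0.0887]
eef_rot: [-0.0, 0.626, 0.78, -0.0]
contact_force: [-1.2, 0.1, 4.1]
grip_width: 0.0157
grasp_force: 41.7
```

```bash
python3 - <<'E'
from h import *
rep()
E
```

```text
t8.85 pos [ 0.4841 -0.3268  0.0887] yang 12.5 F [-1.2  0.1  4.1] w0.0157 j7 1.06 tilt -1.000
```

apply_moves(rows="-1 0 0 -10 0;-1 0 0 -20 0;-1 0 0 -30 0;-1 0 0 -30 6;-1 0 0 -20 6;-1 0 0 0 5;-1 34 9 0 0;-1 34 9 0 0;-1 34 9 0 0;-1 34 9 0 0;-1 34 9 0 0;-1 34 9 0 0")

```text
time: 9.85
position: [0.5546, -0.1254, 0.1988]
eef_rot: [0.0, 0.734, 0.679, 0.0]
contact_force: [0.1, 0.6, -1.3]
grip_width: 0.0152
grasp_force: 41.2
```

apply_moves(rows="-1 34 9 0 0;-1 31 6 0 0;-1 0 0 25 0;-1 0 0 15 0;-1 0 0 0 0;-1 0 0 0 0;-1 0 0 0 0;-1 0 0 0 0")

```text
time: 10.52
position: [0.5752, -0.0646, 0.1598]
eef_rot: [0.001, 0.735, 0.678, 0.001]
contact_force: [0.4, -1.0, -0.3]
grip_width: 0.0152
grasp_force: 41.2
```

```bash
python3 - <<'E'
from h import *
rep([.5735,-.064,.145])
s,R=tool();p=s['position']
im=grab_frame('wrist');c=get_calibration('wrist');save('w4',im);np.save('w4c.npy',c)
sd=grab_frame('side');cs=get_calibration('side');save('s4',sd)
tip=p+[0,0,-.0787]
print('tip pred wrist',proj(c,tip),'side',proj(cs,tip),'hole wrist',proj(c,[.5735,-.064,.06]),'side',proj(cs,[.5735,-.064,.06]))
u,v=proj(cs,p+[0,0,-.06]).astype(int)
b=cv2.resize(sd[v-50:v+50,u-40:u+40],(480,600),interpolation=cv2.INTER_CUBIC);print('side crop org',u-40,v-50,'x6')
w=im[180:480,240:400];w=cv2.resize(w,(320,600),interpolation=cv2.INTER_CUBIC)
save('c4',np.hstack([b,w]))
E
```

```text
t10.52 pos [ 0.5752 -0.0646  0.1598] yang -4.6 F [ 0.4 -1.  -0.3] w0.0152 j7 0.21 tilt -1.000
to go mm [ 0.5 -1.8 14.8]
tip pred wrist [311.151976  265.1433162] side [351.63858257 256.78964838] hole wrist [308.22550056 251.5123743 ] side [350.24246536 265.50514165]
side crop org 311 198 x6
```

View pics/c4.png

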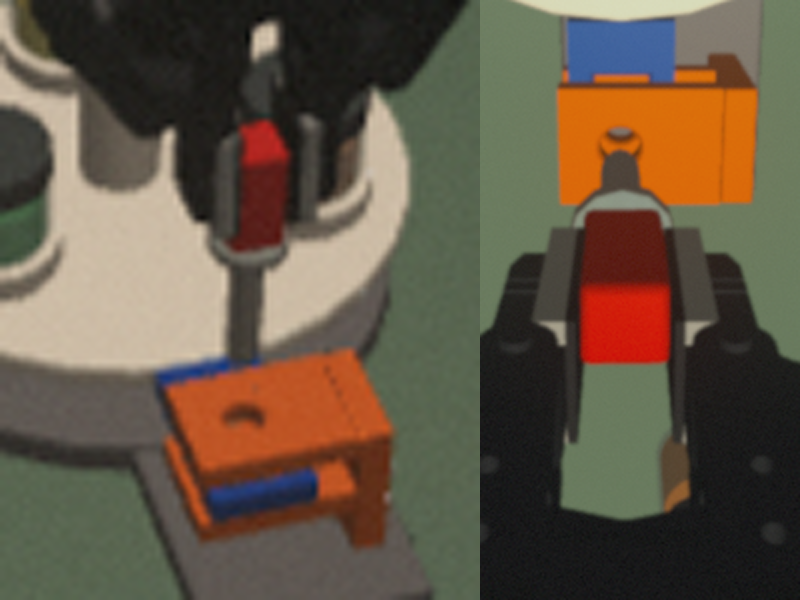

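The side crop shows the nose at crop (242,360), above and just behind the hole at (243,414). The wrist crop shows the hole at crop (620,146) and the nose at about (620,160). Next I triangulate both.

```bash
python3 - <<'E'
from h import *
c=np.load('w4c.npy',allow_pickle=True).item();cs=get_calibration('side');c2=np.load('w2c.npy',allow_pickle=True).item()
def tri(a,b):
    A=[];r=[]
    for o,d in(a,b):
        d=d/np.linalg.norm(d);M=np.eye(3)-np.outer(d,d);A.append(M);r.append(M@o)
    A=np.vstack(A);r=np.hstack(r);x=np.linalg.lstsq(A,r,rcond=None)[0];return x,np.linalg.norm(A@x-r)
print('hole w4',onz(c,310,253,.06),'side',onz(cs,351.6,267,.06),'tri',tri(ray(c,310,253),ray(cs,351.6,267)))
print('tip tri',tri(ray(c,310,262),ray(cs,351.3,257.8)),'tip w',onz(c,310,262,.0811),'side',onz(cs,351.3,257.8,.0811))
rep()
E
```

```text
hole w4 [ 0.57446229 -0.06500492  0.06      ] side [ 0.57431055 -0.06818648  0.06      ] tri (array([ 0.57481449, -0.06597099,  0.05767537]), np.float64(0.0006398861465054471))
tip tri (array([ 0.57475249, -0.06393469,  0.07815896]), np.float64(0.00022580413059281902)) tip w [ 0.57470007 -0.06278534  0.0811    ] side [ 0.57368007 -0.06671707  0.0811    ]
t10.62 pos [ 0.5751 -0.0644  0.1596] yang -4.5 F [-0.9 -0.2 -0.9] w0.0151 j7 0.21 tilt -1.000
```

apply_moves(rows="-1 -2 0 6 0;-1 0 0 6 0;-1 0 0 4 0;-1 0 0 2 0;-1 0 0 0 0;-1 0 0 0 0;-1 0 0 0 0")

```text
time: 11.2
position: [0.5743, -0.0656, 0.1403]
eef_rot: [0.0, 0.734, 0.679, 0.0]
contact_force: [-0.6, 0.1, -0.3]
grip_width: 0.015
grasp_force: 41.2
```

apply_moves(rows="-1 0 0 1 0;-1 0 0 1 0;-1 0 0 1 0;-1 0 0 1 0;-1 0 0 1 0;-1 0 0 1 0;-1 0 0 0 0;-1 0 0 0 0")

```text
time: 11.87
position: [0.5742, -0.066, 0.1341]
eef_rot: [0.0, 0.734, 0.679, -0.0]
contact_force: [0.0, -1.9, -1.7]
grip_width: 0.015
grasp_force: 41.1
```

```bash
python3 - <<'E'
from h import *
rep()
E
```

```text
t11.87 pos [ 0.5742 -0.066   0.1341] yang -4.5 F [ 0.  -1.9 -1.7] w0.0150 j7 0.23 tilt -1.000
```

No resistance 5 mm below the ear's top, so the nose is in the hole. I continue gently.

apply_moves(rows="-1 0 0 1 0;-1 0 0 1 0;-1 0 0 1 0;-1 0 0 1 0;-1 0 0 1 0;-1 0 0 1 0;-1 0 0 0 0;-1 0 0 0 0")

```text
time: 12.53
position: [0.5742, -0.0658, 0.1282]
eef_rot: [0.0, 0.734, 0.679, -0.0]
contact_force: [1.8, -2.3, -0.7]
grip_width: 0.0153
grasp_force: 41.1
```

apply_moves(rows="-1 0 0 1 0;-1 0 0 1 0;-1 0 0 1 0;-1 0 0 1 0;-1 0 0 1 0;-1 0 0 1 0;-1 0 0 0 0;-1 0 0 0 0")

```text
time: 13.2
position: [0.5742, -0.0658, 0.1221]
eef_rot: [0.0, 0.734, 0.679, -0.0]
contact_force: [1.5, -2.0, -0.7]
grip_width: 0.0154
grasp_force: 41.1
```

apply_moves(rows="-1 -0.5 0.4 1 0;-1 0 0 1 0;-1 0 0 1 0;-1 0 0 1 0;-1 0 0 1 0;-1 0 0 1 0;-1 0 0 0 0;-1 0 0 0 0")

```text
time: 13.87
position: [0.5743, -0.0659, 0.116]
eef_rot: [-0.0, 0.734, 0.679, -0.0]
contact_force: [0.8, -1.6, -0.3]
grip_width: 0.0152
grasp_force: 41.2
```

apply_moves(rows="-1 0 0 1 0;-1 0 0 1 0;-1 0 0 1 0;-1 0 0 1 0;-1 0 0 1 0;-1 0 0 1 0;-1 0 0 0 0;-1 0 0 0 0")

```text
time: 14.53
position: [0.5744, -0.066, 0.11]
eef_rot: [-0.0, 0.734, 0.679, -0.0]
contact_force: [0.1, -1.8, -0.7]
grip_width: 0.0149
grasp_force: 41.1
```

apply_moves(rows="-1 -0.3 0 1 0;-1 0 0 1 0;-1 0 0 1 0;-1 0 0 1 0;-1 0 0 1 0;-1 0 0 1 0;-1 0 0 1 0;-1 0 0 1 0;-1 0 0 1 0;-1 0 0 1 0;-1 0 0 0 0;-1 0 0 0 0")

```text
time: 15.53
position: [0.5742, -0.0662, 0.1]
eef_rot: [-0.0, 0.734, 0.679, -0.0]
contact_force: [0.4, -0.4, -1.2]
grip_width: 0.0152
grasp_force: 41.1
```

apply_moves(rows="-1 0 0 1 0;-1 0 0 1 0;-1 0 0 1 0;-1 0 0 0.5 0;-1 0 0 0 0;-1 0 0 0 0")

```text
time: 16.03
position: [0.5744, -0.0662, 0.0968]
eef_rot: [-0.0, 0.734, 0.679, -0.0]
contact_force: [-0.0, -0.2, 0.1]
grip_width: 0.0156
grasp_force: 41.3
```

Within about 0.1 mm of seated; one more gentle press, then release and retreat.

apply_moves(rows="-1 0 0 0.5 0;-1 0 0 0.5 0;-1 0 0 0 0;-1 0 0 0 0")

```text
time: 16.37
position: [0.5745, -0.0663, 0.0966]
eef_rot: [-0.0, 0.734, 0.679, 0.0]
contact_force: [-2.8, 0.9, 5.9]
grip_width: 0.0152
grasp_force: 42.1
```

apply_moves(rows="0 0 0 0 0;0 0 0 0 0;0 0 0 0 0;0 0 0 0 0;0 0 0 -10 0;0 0 0 -20 0;0 0 0 -30 0;0 0 0 -35 0;0 0 0 -35 0;0 0 0 0 0;0 0 0 0 0;0 0 0 0 0")

```text
time: 17.37
position: [0.5742, -0.0662, 0.226]
eef_rot: [-0.0, 0.734, 0.679, 0.0]
contact_force: [-0.1, 0.6, -1.0]
grip_width: 0.0427
grasp_force: 0.0
```

```bash
python3 - <<'E'
from h import *
rep()
im=grab_frame('side');w=grab_frame('wrist')
b=cv2.resize(im[210:310,311:391],(480,600),interpolation=cv2.INTER_CUBIC)
w=cv2.resize(w[200:440,250:378],(320,600));save('c5',np.hstack([b,w]))
E
```

```text
t17.37 pos [ 0.5742 -0.0662  0.226 ] yang -4.5 F [-0.1  0.6 -1. ] w0.0427 j7 0.16 tilt -1.000
```

View pics/c5.png

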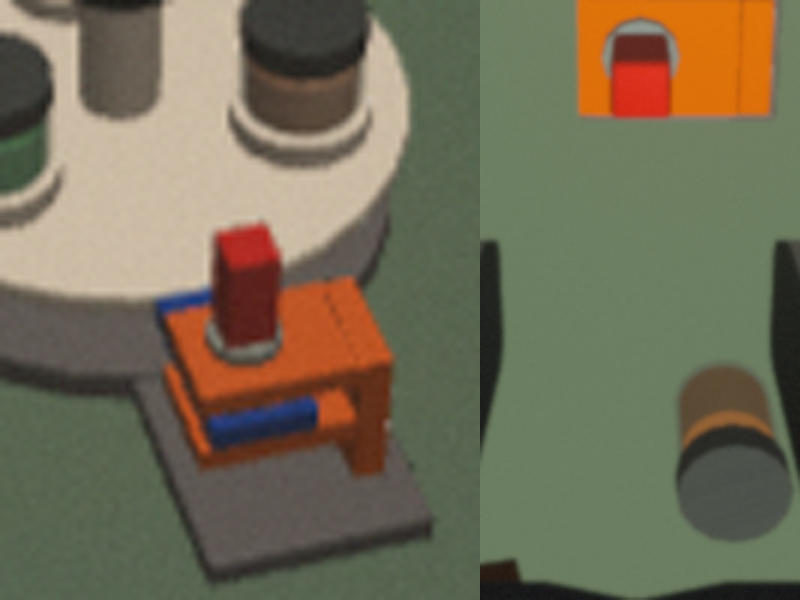

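The pin stands upright with its collar flush on the upper ear at crop (246,345). The tab is between the ears and the gripper is clear, so I hand in.

```bash
python3 -c "
from cell import order;print(order.job_done())"
```

```text
the job is handed in; nothing more can be done
None
```

The carousel is locked: its tab lies between the yoke's ears and the red pin is through all three holes with its collar seated. The pin is released, and I handed the job in at about 17.5 s; no verdict came back.

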